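# Vent-cap a square bottle for the autoclave

### The arm

A 6-joint arm with a two-finger parallel gripper is mounted at the origin on a cart in front of the work surface, level with it; the furniture and walls round the work are solid. World frame = base frame: x ahead of the robot, y to its left, z up, the work surface at z = 0. Lengths are in mm, angles in degrees, forces in N, time in s.
With the tool pointing down it reaches from about 300 to 875 mm from the base axis. Payload 4.2 kg.
Tool frame: the origin (TCP) lies midway between the tips of the shut fingers; the grasp point (between the pads) lies manip.hold_point_z behind it (manip.hold_point_z is the distance from the TCP to the grasp point, in mm); z points along the fingers, y is the line along which they close (so a half turn about z gives the same grasp; the last joint's range is limited). The gripper opens to 85 mm and grips with 20 to 120 N. Pads are 22 mm wide; open, the fingers measure 114 mm over their backs; the gripper's body (76 mm by 85 mm) begins 54 mm behind the grasp point. The pads swing forward as they close: fully open they stand 13 mm farther back than shut.
Start: joints at [62.395, 18.312, 89.639, -0, 72.044, -1.146], TCP at [256.201, 514.784, 231.338] pointing down, gripper open.
Joint ranges: [-177.97, 177.97], [-48.28, 115.42], [12.27, 149.76], [-77.06, 257.06], [2.81, 150.46], [-146.56, 146.56]. Speed limits (degrees/s): [147.25, 147.25, 180, 180, 180, 180].

### API

Orientations are given as [roll, pitch, yaw] about the fixed x, y, z axes, in that order (R = Rz(yaw) Ry(pitch) Rx(roll)).
In Python, from plant import get_obs, get_image, manip gives the robot as it stands.
- The arm moves only by the tool jog_arm, never from a script. Its argument "increments" is a list of rows, each an object of numbers: "x", "y", "z": the shift along the tool's x, y, z in cm; "wx", "wy", "wz": the turn, a rotation vector about the tool's x, y, z in rad; "grip": the opening, from -1 (shut) to 1 (fully open). In form: [{"x": .., "y": .., "z": .., "wx": .., "wy": .., "wz": .., "grip": ..}, ...]. A call has exactly 10 rows; each row shifts and turns the commanded pose from where the row before left it, along the tool's axes as they then stand; what a row does not reach is not made up. A row lasts 1/12 s, in which the tool goes at most 41.7 mm and 7.16 degrees, less where a joint would pass 70% of its speed; a pose out of reach is approached as far as the arm can. A call is refused whole if a number of a shift passes 4.17 or a number of a turn 0.125, either way. A call with a gripper value outside its range is refused whole. The fingers move at their own pace and stop on an object; "force" is the grip in N (left out, the last holds). Time passes only in rows, so rows that do not move let the fingers close, or fill a call up. It gives the time, the measured TCP pose, the force, the opening and the grip force at its end, in the units of the state.
- get_obs(): the state, without advancing time (a new reading comes with each control period).
- get_image(name): name is "scene" or "side" or "wrist"; returns a dict with "frame" (384x512x3 uint8, blue, green, red), "range_z" (384x512 float32, mm along the optical axis (not along the pixel's ray), 0 where there is no reading), "fov_y" (degrees; the focal length in pixels is half the picture's height over the tangent of half this angle, whatever the lens; pixels are square), "cx", "cy" (the principal point, pixels), "world_from_camera" (4x4, takes a point from camera to world coordinates). Camera axes: x right, y up, looking along -z (the intrinsics and any distortion apply to the point x, -y, -z); pixel columns grow to the right and rows downward; lengths in mm; the calibration is good to about 2 mm. A picture is of the moment at which its call begins.
- manip.hand_in(): hands the job in; it is judged then, once.
The state is a dict: "time_s": time; "q": joint angles; "joint_vel": joint speeds; "effort": joint torques, N m; "tcp_pos": TCP position; "tcp_rot": TCP orientation; "wrist_force": force on the tool from outside, world axes, zero at the start; "moment": the same for the moment, N m; "gripper_width": opening from 0.0 (shut) to 1.0 (fully open); "finger_force": force on a finger pad.
Only numpy, scipy, OpenCV 4.12 (cv2) and the standard library are available. Lean on these libraries where they do the work, as an engineer would, in place of code of your own. Each camera call takes 0.05 s, during which the arm holds its last target. There are 200 camera calls.

### The job

Get the square white bottle with the orange cap ready for the autoclave: set it down squarely into the raised black nest of the capping stand, keeping it upright, so that it cannot turn. Then screw the orange cap down clockwise until it bottoms out, back it off a quarter turn so that the bottle can vent, and finish still gripping the cap at that setting, with the bottle fully home in the nest; leave the blue-capped bottle, the vials, the tape roll and the timer where they are.

Things in the scene. Friction and masses are not known exactly. Their poses are not given: they have to be found in the camera images.
- bottle_mid (a point): Centre of the loose square milky-white bottle with the ORANGE cap (0.18 kg): on its axis, 40 mm above its underside. Body 46 mm square and 46 mm tall, then a round shoulder up to 51 mm and the capped neck; cap top 77 to 80 mm up. x and y are normal to the flat sides, z up. Grip across two opposite flats from above, the cap between the fingers. Same after any quarter turn.
- cap: Orange knurled round screw cap, 40 mm in diameter, 24 mm tall; origin on its axis at mid-height (65 mm above the bottle's underside when bottomed out, 4 mm higher per turn open); x towards the white mark on its top. It is already caught on the right-hand thread and stays on it. When gripping it keep the fingertips above the shoulder: over 51 mm above the bottle's underside; grip 30 N or more.
- cap_turn (a joint): Angle of the orange cap on its thread, rad: 0 = screwed down until it bottoms out on a hard stop, positive = unscrewed (anticlockwise seen from above); starts loose, at 2.2 to 4.0. The thread drags at about 0.1 N m, enough to turn a bottle that stands free on the worktop.
- nest_seat (a point): Centre of the floor of the square pocket in the black raised block of the capping stand; x, y along the pocket's sides, z up. Stand fixed to the worktop: 116 mm square aluminium base, short column, black block 66.5 mm square. Pocket 48.5 mm square (1.2 mm play each side of the bottle), 12 mm deep, small lead-in; floor 40 mm, rim 52 mm above the worktop.
- spare_mid (a point): Centre of a second, identical bottle with a BLUE cap (40 mm above its underside), already finished: leave it alone.
- tape_roll: Roll of brown tape, 96 mm across and 48 mm high, lying flat; origin at the centre of its underside. Leave it alone.
- vial_blue: Round sample vial with blue cap, 32 mm across, 72 mm tall; origin at the centre of its underside. Leave it alone.
- vial_green: Round sample vial with green cap, 32 mm across, 72 mm tall; origin at the centre of its underside. Leave it alone.
- timer: White bench timer with keys, 70 x 64 x 18 mm; origin at the centre of its underside. Leave it alone.
Mind the look-alikes: they are no part of the job. Leave any pink look-alike of the part that bears bottle_mid alone.

How it is judged (in metres and radians):
On the way, in this order (a step that is already met when the one before it is completed fails the run):
1. the orange-capped bottle stands upright, fully home in the nest, the cap still loose (horizontal distance between bottle_mid and nest_seat below 0.005 m and z of bottle_mid in the frame of nest_seat between 0.036 and 0.043 m and angle between bottle_mid's own z axis and vertical below 0.06 rad and value of joint cap_turn above 1 rad), for 0.2 s.
2. the orange cap is screwed down until it bottoms out, the bottle in the nest (value of joint cap_turn below 0.1 rad and horizontal distance between bottle_mid and nest_seat below 0.006 m and z of bottle_mid in the frame of nest_seat below 0.045 m), for 0.2 s.
At the end, for the whole second after the job is handed in: The orange cap stands a quarter turn (90 degrees, give or take 20) back from its stop, still, with the fingers gripping it (more than 3 N), and the bottle is upright and fully home in the nest (centred within 5 mm, not more than 4 mm above its floor) (value of joint cap_turn between 1.22 and 1.92 rad and velocity of joint cap_turn between -0.05 and 0.05 rad/s and contact force between the fingers and cap above 3 N and horizontal distance between bottle_mid and nest_seat below 0.005 m and z of bottle_mid in the frame of nest_seat between 0.036 and 0.044 m and angle between bottle_mid's own z axis and vertical below 0.06 rad); the arm keeps its last pose, push and grip.
It fails at once if the orange-capped bottle is tipped by more than 30 degrees (angle between bottle_mid's own z axis and vertical above 0.52 rad).
It fails at once if the blue-capped bottle, a vial, the tape roll or the timer is moved by more than 2 cm (distance of any of spare_mid, tape_roll, vial_blue, vial_green, timer from where it was at the start of the episode above 0.02 m).
It also fails if it takes over 72 s, if anything falls off the work surface, if the arm or the gripper's body presses on something with over 40 N, if the wrist force passes 120 N, or if a joint passes its speed limit or range.

## Working session

There is one attempt and no reset: what is moved stays moved. The work goes in short steps, Python scripts to look and compute and a tool call to move; the robot and the scene stay as the last step left them, time stands still between calls to the robot, and variables do not carry over. Pictures are saved under pics/ and viewed, at most 10 in all, crops included, and the job is handed in when it is done.

Besides the shell and the picture viewer there is one more tool, called after ">>>" by a JSON object that holds its "name" and its "arguments". jog_arm: Moves the arm, as the interface text tells. Its arguments: {"type":"object","properties":{"increments":{"type":"array"},"force":{"type":"number"}},"required":["increments"]}

```bash
ls; mkdir -p pics
cat > h.py <<'E'
import numpy as np, cv2
from plant import get_obs, get_image, manip
def K(im):
    f=192/np.tan(np.radians(im["fov_y"]/2)); return f,im["cx"],im["cy"]
def cloud(im):
    f,cx,cy=K(im); d=im["range_z"].astype(float); v,u=np.mgrid[0:384,0:512]
    P=np.stack([(u-cx)/f*d,-(v-cy)/f*d,-d,np.ones_like(d)],-1)
    return (P@np.array(im["world_from_camera"]).T)[...,:3]
E
python3 - <<'E'
from h import *
o=get_obs(); print(o, manip.hold_point_z)
ims=[]
for n in("scene","side","wrist"):
    im=get_image(n); print({k:v for k,v in im.items() if k not in("frame","range_z")}); np.savez(n+".npz",**im)
    ims.append(im["frame"])
cv2.imwrite("pics/a.png",ims[0]);cv2.imwrite("pics/b.png",np.hstack([cv2.resize(i,(400,300)) for i in ims[1:]]))
E
```

```text
pics
{'time_s': 0.0, 'q': array([ 6.23937439e+01,  1.83525009e+01,  8.97093632e+01,  3.01634480e-04,
        7.20420608e+01, -1.14477587e+00]), 'joint_vel': array([-0.05731186,  0.00292633, -0.04716489, -0.03309547,  0.0946831 ,
       -0.0065434 ]), 'effort': array([-1.47673418e-03, -4.15513945e+01, -2.34155649e+01, -1.17984359e-04,
        8.16461106e-03,  1.50816516e-05]), 'tcp_pos': array([255.97891924, 514.33272113, 230.45358953]), 'tcp_rot': array([-1.79896101e+02, -2.36300654e-03,  1.53538424e+02]), 'wrist_force': array([0.81542721, 0.68842513, 0.36317148]), 'moment': array([0.03260037, 0.02701391, 0.01593677]), 'finger_force': 0.0, 'gripper_width': 0.9979703611564124} 18.700000000000003
{'fov_y': 54.44114791047441, 'cx': 255.75261544481717, 'cy': 186.9769447308393, 'world_from_camera': array([[ 6.08595867e-01,  4.49231097e-01, -6.54066122e-01,
        -2.13556542e+00],
       [-7.93405650e-01,  3.55836556e-01, -4.93849998e-01,
        -2.73760721e+02],
       [ 1.08878595e-02,  8.19494824e-01,  5.72983148e-01,
         5.75648246e+02],
       [ 0.00000000e+00,  0.00000000e+00
[... 232 characters left out ...]
       [-4.40693334e-01, -5.46081545e-01,  7.12449530e-01,
         1.16906606e+03],
       [ 1.49247837e-02,  7.89109059e-01,  6.14071774e-01,
         9.51893073e+02],
       [ 0.00000000e+00,  0.00000000e+00,  0.00000000e+00,
         1.00000000e+00]])}
{'fov_y': 60.912428086192435, 'cx': 254.1618041750359, 'cy': 189.16326150007467, 'world_from_camera': array([[ 4.46014158e-01, -8.50901267e-01, -2.77557932e-01,
         1.85172287e+02],
       [ 8.95021381e-01,  4.23037496e-01,  1.41336497e-01,
         5.51787642e+02],
       [-2.84599152e-03, -3.11458362e-01,  9.50255539e-01,
         3.72945952e+02],
       [ 0.00000000e+00,  0.00000000e+00,  0.00000000e+00,
         1.00000000e+00]])}
```

View pics/a.png

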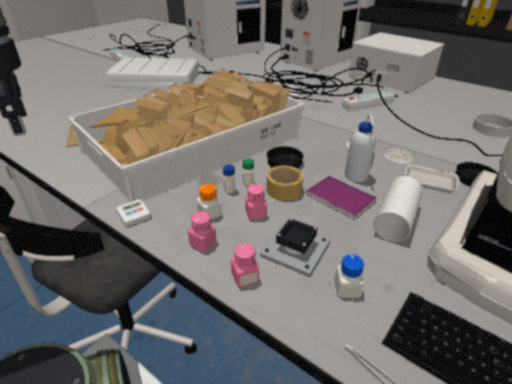

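View pics/b.png

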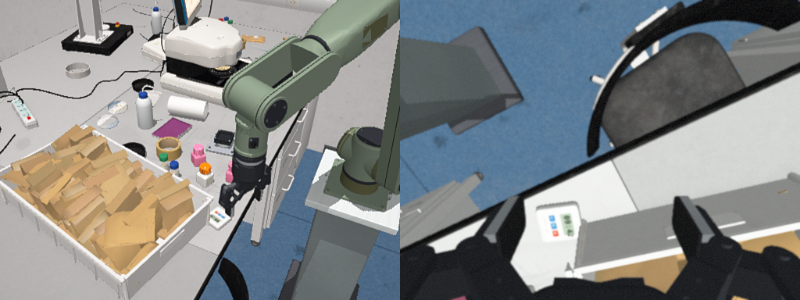

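The scene view shows the orange-capped bottle at about (208,200). Pink decoys are at (202,232), (256,203) and (245,265). The stand's black nest is at (297,238), the vials at (229,178) and (248,172), and the tape at (285,183). In the side view the orange cap is near (262,215).

Run:
```python
from h import *
def ld(n): return dict(np.load(n+".npz"))
for n in("scene","side"):
    im=ld(n); P=cloud(im); hsv=cv2.cvtColor(im["frame"],cv2.COLOR_BGR2HSV); H,S,V=[hsv[...,i].astype(int) for i in range(3)]
    inw=(P[...,0]>250)&(P[...,0]<800)&(abs(P[...,1])<600)&(P[...,2]>3)&(P[...,2]<140)&(im["range_z"]>0)
    for nm,m in dict(orange=(H>5)&(H<18)&(S>200)&(V>180),pink=(H>160)&(H<178)&(S>90),blue=(H>100)&(H<125)&(S>150),green=(H>60)&(H<90)&(S>120),black=(V<60)).items():
        m=(m&inw).astype(np.uint8); c,l,st,ce=cv2.connectedComponentsWithStats(m)
        for i in range(1,c):
            if st[i,4]<25: continue
            q=P[l==i]; t=q[q[:,2]>np.percentile(q[:,2],95)-6]
            print(n,nm,ce[i].round(),st[i,4],"mean",q.mean(0).round(),"zmax",np.percentile(q[:,2],98).round(),"topc",((t.max(0)+t.min(0))/2).round(), "ext",np.ptp(t,0).round())
    # nest/rim zone & bottle body
sc=ld("scene"); f=sc["frame"]
si=ld("side")["frame"]
c1=cv2.resize(f[150:290,170:370],(800,560),interpolation=cv2.INTER_CUBIC); cv2.imwrite("pics/c.png",c1)
cv2.imwrite("pics/d.png",cv2.resize(si[150:270,170:330],(800,600),interpolation=cv2.INTER_CUBIC))
```

```text
scene orange [208. 189.] 114 mean [490. 236.  79.] zmax 81.0 topc [490. 238.  78.] ext [32. 32.  7.]
scene pink [256. 202.] 599 mean [552. 145.  48.] zmax 79.0 topc [561. 153.  77.] ext [37. 36.  7.]
scene pink [202. 232.] 788 mean [400. 172.  47.] zmax 79.0 topc [408. 180.  76.] ext [37. 36.  7.]
scene pink [243. 262.] 704 mean [380.  42.  57.] zmax 79.0 topc [390.  47.  77.] ext [37. 36.  7.]
scene blue [229. 170.] 85 mean [594. 264.  69.] zmax 75.0 topc [597. 267.  72.] ext [25. 23.  6.]
scene blue [352. 266.] 372 mean [ 482. -129.   73.] zmax 80.0 topc [ 488. -127.   77.] ext [36. 36.  8.]
scene green [248. 163.] 85 mean [649. 245.  68.] zmax 74.0 topc [652. 246.  72.] ext [25. 24.  6.]
scene black [279. 162.] 134 mean [774. 231.  19.] zmax 28.0 topc [777. 233.  26.] ext [44. 98.  7.]
scene black [490. 236.] 2256 mean [ 705. -310.   90.] zmax 92.0 topc [ 712. -312.   90.] ext [175.  91.   6.]
scene black [296. 236.] 820 mean [516.   9.  44.] zmax 54.0 topc [517.   9.  51.] ext [68. 67.  8.]
scene black [449. 345.] 7096 mean [ 472. -313.   20.] zmax 25.0 topc [ 480. -317.   23.] e
[... 321 characters left out ...]
pink [293. 222.] 160 mean [417. 202.  40.] zmax 78.0 topc [418. 190.  75.] ext [14. 26.  8.]
side blue [222. 211.] 90 mean [597. 277.  68.] zmax 75.0 topc [598. 275.  72.] ext [28. 30.  7.]
side green [209. 201.] 88 mean [653. 256.  68.] zmax 74.0 topc [653. 253.  71.] ext [31. 30.  6.]
side black [279.  95.] 920 mean [ 722. -373.   92.] zmax 114.0 topc [ 740. -389.  120.] ext [119. 120.  33.]
side black [355. 107.] 57 mean [ 475. -550.   19.] zmax 24.0 topc [ 472. -549.   21.] ext [ 36. 101.   8.]
side black [287. 176.] 336 mean [519.  17.  43.] zmax 53.0 topc [518.  17.  50.] ext [70. 72.  8.]
side black [182. 193.] 68 mean [780. 206.  15.] zmax 27.0 topc [776. 214.  25.] ext [44. 54.  9.]
```

View pics/c.png

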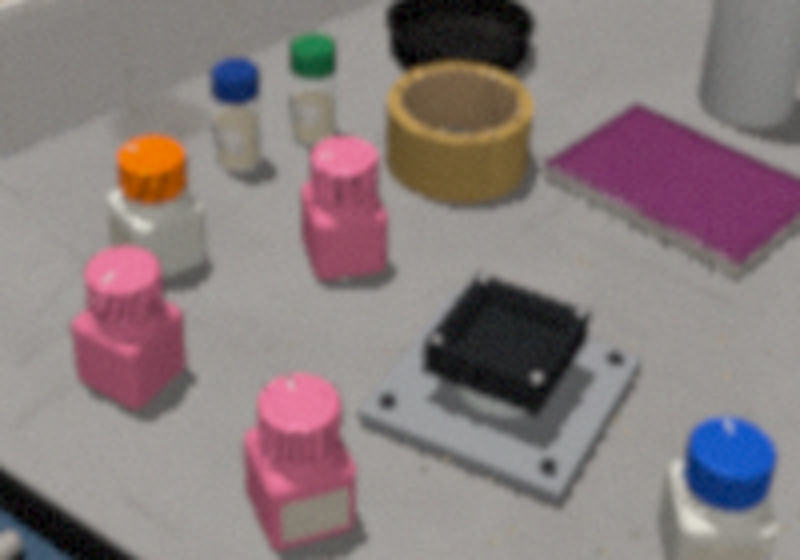

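>>> {"name": "jog_arm", "arguments": {"increments": [{"x":-3.3,"y":-1.4,"grip":1},{"x":-3.3,"y":-1.4},{"x":-3.3,"y":-1.4},{"x":-3.3,"y":-1.4},{"x":-3.3,"y":-1.4},{"x":-3.3,"y":-1.4},{"x":-3.3,"y":-1.4},{"x":-3.3,"y":-1.4},{"x":-3.3,"y":-1.4},{"x":-3.3,"y":-1.4}]}}

```text
invalid input at $.increments[0]: expected keys x, y, z, wx, wy, wz, grip
```

Run:
```python
from h import *
o=get_obs(); print(o["tcp_pos"],o["tcp_rot"],o["q"])
im=get_image("wrist"); np.savez("w1.npz",**im); cv2.imwrite("pics/w1.png",im["frame"])
P=cloud(im); hsv=cv2.cvtColor(im["frame"],cv2.COLOR_BGR2HSV); H,S,V=[hsv[...,i].astype(int) for i in range(3)]
m=(H>5)&(H<18)&(S>200)&(V>150)&(P[...,2]>60); q=P[m]; t=q[q[:,2]>np.percentile(q[:,2],95)-6]
print(np.percentile(q[:,2],[50,90,98]),t.min(0),t.max(0),len(t),np.argwhere(m).mean(0))
```

```text
[256.00767005 514.47351533 230.66885472] [-1.79922405e+02 -2.63353032e-03  1.53542573e+02] [ 6.23972690e+01  1.83441851e+01  8.96898979e+01  1.13742684e-03
  7.20435496e+01 -1.14565723e+00]Traceback (most recent call last):
  File "<stdin>", line 5, in <module>
    return _quantile_unchecked(
        a, q, axis, out, overwrite_input, method, keepdims, weights)
    return _ureduce(a,
                    func=_quantile_ureduce_func,
    ...<5 lines>...
                    overwrite_input=overwrite_input,
                    method=method)
    r = func(a, **kwargs)
    result = _quantile(arr,
                       quantiles=q,
    ...<2 lines>...
                       out=out,
                       weights=wgt)
    slices_having_nans = np.isnan(arr[-1, ...])
                                  ~~~^^^^^^^^^
IndexError: index -1 is out of bounds for axis 0 with size 0
```

View pics/w1.png

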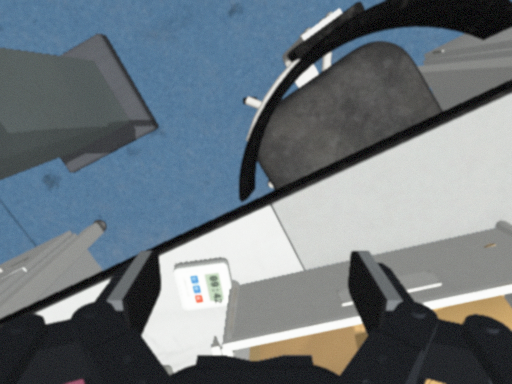

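The move was refused because every key is required, so the picture is the unmoved start view, with the timer at (203,284). The view centre lies toward tool +x, so I'll stop short of the bottle.

>>> {"name": "jog_arm", "arguments": {"increments": [{"x":-2.6,"y":-1.4,"z":0,"wx":0,"wy":0,"wz":0,"grip":1},{"x":-2.6,"y":-1.4,"z":0,"wx":0,"wy":0,"wz":0,"grip":1},{"x":-2.6,"y":-1.4,"z":0,"wx":0,"wy":0,"wz":0,"grip":1},{"x":-2.6,"y":-1.4,"z":0,"wx":0,"wy":0,"wz":0,"grip":1},{"x":-2.6,"y":-1.4,"z":0,"wx":0,"wy":0,"wz":0,"grip":1},{"x":-2.6,"y":-1.4,"z":0,"wx":0,"wy":0,"wz":0,"grip":1},{"x":-2.6,"y":-1.4,"z":0,"wx":0,"wy":0,"wz":0,"grip":1},{"x":-2.6,"y":-1.4,"z":0,"wx":0,"wy":0,"wz":0,"grip":1},{"x":-2.6,"y":-1.4,"z":0,"wx":0,"wy":0,"wz":0,"grip":1},{"x":-2.6,"y":-1.4,"z":0,"wx":0,"wy":0,"wz":0,"grip":1}]}}

```text
time_s: 1.03
tcp_pos: [427.1, 272.3, 231.2]
tcp_rot: [-180.0, -0.0, 153.5]
wrist_force: [0.3, 0.9, -0.1]
gripper_width: 1.001
finger_force: 0.0
```

Run:
```python
from h import *
o=get_obs(); print(o["tcp_pos"],o["tcp_rot"],o["q"])
im=get_image("wrist"); np.savez("w1.npz",**im); cv2.imwrite("pics/w2.png",im["frame"])
P=cloud(im); hsv=cv2.cvtColor(im["frame"],cv2.COLOR_BGR2HSV); H,S,V=[hsv[...,i].astype(int) for i in range(3)]
m=(H>5)&(H<18)&(S>200)&(V>150)&(P[...,2]>60)&(P[...,2]<95); q=P[m]; print(len(q))
if len(q):
  t=q[q[:,2]>np.percentile(q[:,2],95)-6]
  print(np.percentile(q[:,2],[50,90,98]),t.min(0),t.max(0),len(t),np.argwhere(m).mean(0))
```

```text
[427.0656421  272.26531797 231.24200324] [-1.79995867e+02 -7.58315647e-03  1.53545693e+02] [ 3.12148426e+01  1.21416554e+01  9.83102019e+01  4.47930797e-03
  6.95556906e+01 -3.23324158e+01]
927
[78.43316736 79.3671592  79.87162228] [473.96320804 224.29623688  73.66229045] [510.22657342 261.56172616  80.28198268] 921 [240.09708738 254.94929881]
```

View pics/w2.png

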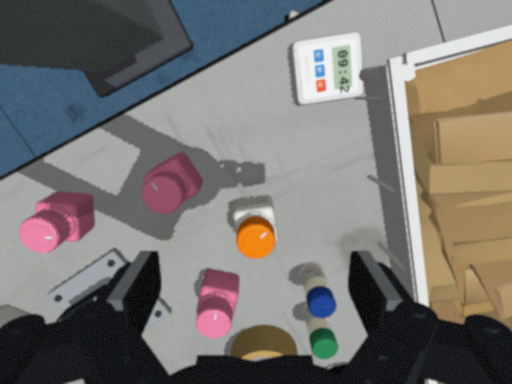

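The wrist view has the orange cap at (256,238), with its body edge just above at row 207, nearly aligned with the image axes. Pink decoys are at (170,185), (58,222) and (218,305), the vials at (320,300) and (322,342), and the stand at (100,290).

```bash
cat >> h.py <<'E'
def rectfit(q):
    c,s,a=cv2.minAreaRect(q[:,:2].astype(np.float32)); return np.round(c,1),np.round(s,1),round(a,1)
E
python3 - <<'E'
from h import *
im=dict(np.load("w1.npz")); P=cloud(im); f=im["frame"]; hsv=cv2.cvtColor(f,cv2.COLOR_BGR2HSV)
S=hsv[...,1].astype(int);R=np.hypot(P[...,0]-492,P[...,1]-243)
for lo,hi in((12,60),(35,52),(40,50)):
    m=(R<42)&(P[...,2]>lo)&(P[...,2]<hi)&(S<120); q=P[m]; print(lo,hi,len(q),rectfit(q))
# front edge of top: line fit of the topmost row of body per column
e=[]
m=(R<42)&(P[...,2]>12)&(S<120)
for u in range(228,280):
    r=np.where(m[:,u])[0]
    if len(r)>2: e.append((u,r.min(),*P[r.min()+1,u].round(0)))
for x in e[::3]: print(*x)
# stand
m=(hsv[...,2]>0)&(P[...,0]>440)&(P[...,0]<600)&(P[...,1]<110)&(P[...,1]>-80)&(P[...,2]>2)&(P[...,2]<60); print(m.sum(), P[m].mean(0) if m.any() else 0)
cv2.imwrite("pics/e.png",np.hstack([cv2.resize(f[180:280,205:305],(600,600),interpolation=cv2.INTER_CUBIC)]))
# cap axis from circle on z=79 plane of orange
H=hsv[...,0]; mo=((H>5)&(H<18)&(S>200)&(P[...,2]>74)); print("cap",rectfit(P[mo]), cv2.minEnclosingCircle(P[mo][:,:2].astype(np.float32)))
E
```

```text
12 60 926 (array([491.8, 242.8]), array([45.9, 43.6]), 72.2)
35 52 626 (array([491.8, 242.8]), array([46. , 43.5]), 72.0)
40 50 544 (array([491.9, 242.7]), array([46.1, 42.7]), 71.3)
233 214 470.0 226.0 40.0
236 203 467.0 230.0 18.0
239 201 467.0 234.0 17.0
242 201 468.0 237.0 18.0
245 200 469.0 241.0 16.0
248 200 470.0 244.0 17.0
251 200 471.0 248.0 19.0
254 199 473.0 251.0 16.0
257 198 473.0 254.0 15.0
260 198 474.0 258.0 18.0
263 198 476.0 261.0 18.0
266 197 477.0 264.0 16.0
269 198 479.0 267.0 18.0
272 200 483.0 269.0 18.0
275 217 494.0 266.0 41.0
2680 [490.3453318   17.76172941  16.77861787]
cap (array([433.2, 269.5]), array([153.8,  90.9]), 0.2) ((431.0980224609375, 270.0958557128906), 84.61454772949219)
```

View pics/e.png

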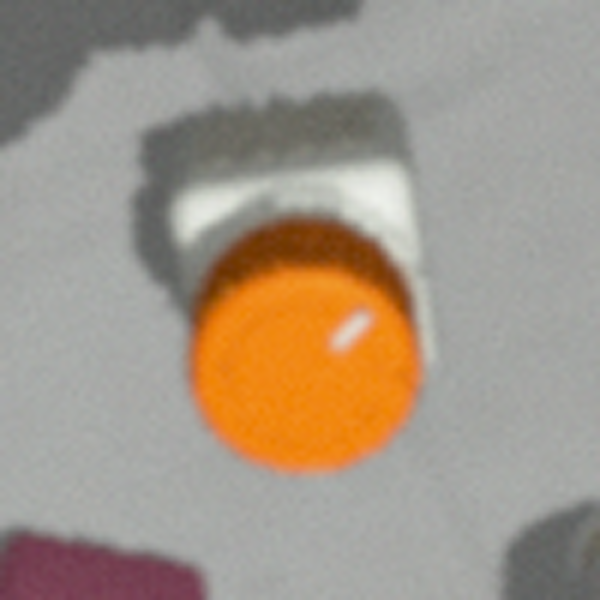

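Bottle axis is about (492,243), with its faces at 72° (mod 90). Move above it, turn the tool yaw to 162°, and descend.

>>> {"name": "jog_arm", "arguments": {"increments": [{"x":-1.42,"y":0.05,"z":0,"wx":0,"wy":0,"wz":0,"grip":1},{"x":-1.42,"y":0.05,"z":0,"wx":0,"wy":0,"wz":0,"grip":1},{"x":-1.42,"y":0.05,"z":0,"wx":0,"wy":0,"wz":0,"grip":1},{"x":-1.42,"y":0.05,"z":0,"wx":0,"wy":0,"wz":0,"grip":1},{"x":-1.42,"y":0.05,"z":0,"wx":0,"wy":0,"wz":0,"grip":1},{"x":0,"y":0,"z":2,"wx":0,"wy":0,"wz":-0.03,"grip":1},{"x":0,"y":0,"z":2,"wx":0,"wy":0,"wz":-0.03,"grip":1},{"x":0,"y":0,"z":2,"wx":0,"wy":0,"wz":-0.03,"grip":1},{"x":0,"y":0,"z":2,"wx":0,"wy":0,"wz":-0.03,"grip":1},{"x":0,"y":0,"z":1.5,"wx":0,"wy":0,"wz":-0.03,"grip":1}]}}

```text
time_s: 1.92
tcp_pos: [491.5, 244.0, 134.4]
tcp_rot: [-179.9, -0.1, 162.2]
wrist_force: [-0.1, -0.8, -0.2]
gripper_width: 1.001
finger_force: 0.0
```

>>> {"name": "jog_arm", "arguments": {"increments": [{"x":0,"y":0,"z":2,"wx":0,"wy":0,"wz":0,"grip":1},{"x":0,"y":0,"z":2,"wx":0,"wy":0,"wz":0,"grip":1},{"x":0,"y":0,"z":2,"wx":0,"wy":0,"wz":0,"grip":1},{"x":0,"y":0,"z":2,"wx":0,"wy":0,"wz":0,"grip":1},{"x":0,"y":0,"z":1.5,"wx":0,"wy":0,"wz":0,"grip":1},{"x":0,"y":0,"z":1,"wx":0,"wy":0,"wz":0,"grip":1},{"x":0,"y":0,"z":1,"wx":0,"wy":0,"wz":0,"grip":1},{"x":0,"y":0,"z":0.3,"wx":0,"wy":0,"wz":0,"grip":1},{"x":0,"y":0,"z":0,"wx":0,"wy":0,"wz":0,"grip":1},{"x":0,"y":0,"z":0,"wx":0,"wy":0,"wz":0,"grip":1}]}}

```text
time_s: 2.75
tcp_pos: [491.8, 244.5, 18.8]
tcp_rot: [180.0, 0.0, 162.1]
wrist_force: [-0.1, 0.5, 0.6]
gripper_width: 1.004
finger_force: 0.0
```

>>> {"name": "jog_arm", "arguments": {"increments": [{"x":0,"y":0,"z":0,"wx":0,"wy":0,"wz":0,"grip":0.4},{"x":0,"y":0,"z":0,"wx":0,"wy":0,"wz":0,"grip":0.3},{"x":0,"y":0,"z":0,"wx":0,"wy":0,"wz":0,"grip":0.2},{"x":0,"y":0,"z":0,"wx":0,"wy":0,"wz":0,"grip":0.1},{"x":0,"y":0,"z":0,"wx":0,"wy":0,"wz":0,"grip":0},{"x":0,"y":0,"z":0,"wx":0,"wy":0,"wz":0,"grip":-0.2},{"x":0,"y":0,"z":0,"wx":0,"wy":0,"wz":0,"grip":-1},{"x":0,"y":0,"z":0,"wx":0,"wy":0,"wz":0,"grip":-1},{"x":0,"y":0,"z":0,"wx":0,"wy":0,"wz":0,"grip":-1},{"x":0,"y":0,"z":0,"wx":0,"wy":0,"wz":0,"grip":-1}], "force": 40}}

```text
time_s: 3.58
tcp_pos: [491.4, 244.1, 19.0]
tcp_rot: [180.0, 0.0, 162.1]
wrist_force: [-1.5, -2.8, 5.2]
gripper_width: 0.534
finger_force: 43.0
```

>>> {"name": "jog_arm", "arguments": {"increments": [{"x":0,"y":0,"z":-0.3,"wx":0,"wy":0,"wz":0,"grip":-1},{"x":0,"y":0,"z":-0.7,"wx":0,"wy":0,"wz":0,"grip":-1},{"x":0,"y":0,"z":-1.5,"wx":0,"wy":0,"wz":0,"grip":-1},{"x":0,"y":0,"z":-2,"wx":0,"wy":0,"wz":0,"grip":-1},{"x":0,"y":0,"z":-2,"wx":0,"wy":0,"wz":0,"grip":-1},{"x":0,"y":0,"z":-2,"wx":0,"wy":0,"wz":0,"grip":-1},{"x":0,"y":0,"z":-2,"wx":0,"wy":0,"wz":0,"grip":-1},{"x":0,"y":0,"z":-2,"wx":0,"wy":0,"wz":0,"grip":-1},{"x":0,"y":0,"z":-2,"wx":0,"wy":0,"wz":0,"grip":-1},{"x":0,"y":0,"z":-1,"wx":0,"wy":0,"wz":0,"grip":-1}]}}

```text
time_s: 4.42
tcp_pos: [492.1, 244.8, 175.9]
tcp_rot: [179.8, 0.2, 162.1]
wrist_force: [0.1, 1.0, -1.9]
gripper_width: 0.531
finger_force: 42.1
```

>>> {"name": "jog_arm", "arguments": {"increments": [{"x":-1.2,"y":-1.5,"z":0,"wx":0,"wy":0,"wz":0,"grip":-1},{"x":-1.8,"y":-2.2,"z":-0.3,"wx":0,"wy":0,"wz":0,"grip":-1},{"x":-2.2,"y":-2.6,"z":-0.3,"wx":0,"wy":0,"wz":0,"grip":-1},{"x":-2.2,"y":-2.6,"z":-0.3,"wx":0,"wy":0,"wz":0,"grip":-1},{"x":-2.2,"y":-2.6,"z":-0.3,"wx":0,"wy":0,"wz":0,"grip":-1},{"x":-2.2,"y":-2.6,"z":-0.3,"wx":0,"wy":0,"wz":0,"grip":-1},{"x":-2.2,"y":-2.6,"z":-0.3,"wx":0,"wy":0,"wz":0,"grip":-1},{"x":-1.8,"y":-2.2,"z":-0.3,"wx":0,"wy":0,"wz":0,"grip":-1},{"x":-1.2,"y":-1.5,"z":0,"wx":0,"wy":0,"wz":0,"grip":-1},{"x":-0.6,"y":-0.7,"z":0,"wx":0,"wy":0,"wz":0,"grip":-1}]}}

```text
time_s: 5.25
tcp_pos: [594.6, -13.1, 193.7]
tcp_rot: [-180.0, -0.0, 162.0]
wrist_force: [-0.6, 0.1, -1.7]
gripper_width: 0.533
finger_force: 42.0
```

Run:
```python
from h import *
o=get_obs(); print(o["tcp_pos"],o["tcp_rot"],o["q"][5])
im=get_image("wrist"); np.savez("w3.npz",**im); f=im["frame"].copy()
P=cloud(im); V=im["frame"].max(2)
near=(np.hypot(P[...,0]-517,P[...,1]-12)<90)
m=near&(P[...,2]>47)&(P[...,2]<57); n,l,st,ce=cv2.connectedComponentsWithStats(m.astype(np.uint8)); k=1+st[1:,4].argmax(); q=P[l==k]; print("rim",len(q),rectfit(q),q[:,2].mean())
m=near&(P[...,2]>34)&(P[...,2]<45); n,l2,st,ce=cv2.connectedComponentsWithStats(m.astype(np.uint8)); k2=1+st[1:,4].argmax(); q=P[l2==k2]; print("floor",len(q),rectfit(q),q[:,2].mean())
m=near&(P[...,2]>3)&(P[...,2]<20); n,l3,st,ce=cv2.connectedComponentsWithStats(m.astype(np.uint8)); k3=1+st[1:,4].argmax(); q=P[l3==k3]; print("base",len(q),rectfit(q),q[:,2].mean())
g=f.copy(); g[l==k]=(0,255,0); g[l2==k2]=(0,0,255); g[l3==k3,0]=255
cv2.imwrite("pics/f.png",np.hstack([cv2.resize(f,(400,300)),cv2.resize(g,(400,300))]))
```

```text
[594.60730812 -13.1198555  193.74665542] [-1.79964081e+02 -8.81058598e-03  1.61989166e+02] -74.33094147392147
rim 3217 (array([520.8,  13.2]), array([66.6, 66.5]), 7.6) 50.98506942989502
floor 3407 (array([520.9,  13.1]), array([48.7, 48.7]), 7.8) 39.93887956609682
base 8892 (array([520.8,  13.1]), array([116.1, 116.2]), 7.8) 11.9597865616983
```

View pics/f.png

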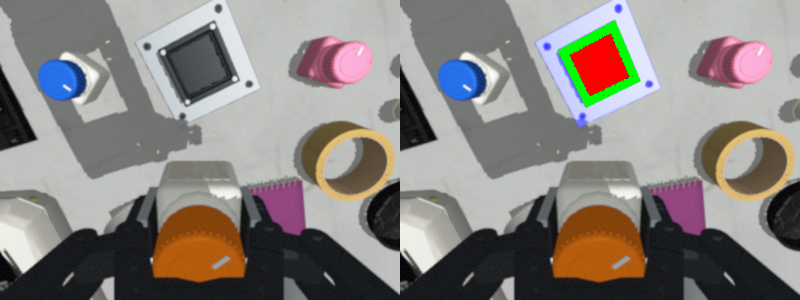

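The wrist view shows the nest cleanly at (198,62). The rim, floor and base fits agree on centre (520.8,13.1), angle 7.8°. Turn the tool to yaw 187.8° and measure the held bottle relative to the nest in the same view.

>>> {"name": "jog_arm", "arguments": {"increments": [{"x":0,"y":0,"z":0,"wx":0,"wy":0,"wz":-0.05,"grip":-1},{"x":0,"y":0,"z":0,"wx":0,"wy":0,"wz":-0.05,"grip":-1},{"x":0,"y":0,"z":0,"wx":0,"wy":0,"wz":-0.05,"grip":-1},{"x":0,"y":0,"z":0,"wx":0,"wy":0,"wz":-0.05,"grip":-1},{"x":0,"y":0,"z":0,"wx":0,"wy":0,"wz":-0.05,"grip":-1},{"x":0,"y":0,"z":0,"wx":0,"wy":0,"wz":-0.05,"grip":-1},{"x":0,"y":0,"z":0,"wx":0,"wy":0,"wz":-0.05,"grip":-1},{"x":0,"y":0,"z":0,"wx":0,"wy":0,"wz":-0.05,"grip":-1},{"x":0,"y":0,"z":0,"wx":0,"wy":0,"wz":-0.05,"grip":-1},{"x":0,"y":0,"z":0,"wx":0,"wy":0,"wz":0,"grip":-1}]}}

```text
time_s: 6.13
tcp_pos: [593.3, -9.1, 193.8]
tcp_rot: [179.9, -0.1, -172.0]
wrist_force: [0.5, 0.3, -2.2]
gripper_width: 0.531
finger_force: 42.1
```

Run:
```python
from h import *
o=get_obs(); t=o["tcp_pos"]; r=o["tcp_rot"]; print(t,r,o["q"][5])
im=get_image("wrist"); np.savez("w4.npz",**im); P=cloud(im)
near=(np.hypot(P[...,0]-521,P[...,1]-13)<90)
for lo,hi in((47,57),(34,45),(3,20)):
    m=near&(P[...,2]>lo)&(P[...,2]<hi); n,l,st,ce=cv2.connectedComponentsWithStats(m.astype(np.uint8)); q=P[l==1+st[1:,4].argmax()]; print(len(q),rectfit(q))
a=np.radians(r[2]); X=np.array([np.cos(a),np.sin(a)]); Y=np.array([np.sin(a),-np.cos(a)])
d=P[...,:2]-t[:2]; px,py=d@X,d@Y; z=P[...,2]-(t[2]-19)
hsv=cv2.cvtColor(im["frame"],cv2.COLOR_BGR2HSV)
b=(abs(px)<45)&(abs(py)<30)&(hsv[...,1]<90)&(hsv[...,2]>110)&(im["range_z"]>0)
for lo,hi in((2,12),(12,24),(24,36),(36,44)):
    m=b&(z>lo)&(z<hi)
    if m.sum(): print(lo,m.sum(),"px",np.percentile(px[m],[50,90,98]).round(1),"py",np.percentile(py[m],[1,99]).round(1))
m=(abs(px)<45)&(abs(py)<45)&(z>70)&(z<84)&(hsv[...,1]>180)&(hsv[...,0]<20)
k=m&(z>np.percentile(z[m],90)-3); print("cap top z",np.percentile(z[m],[50,98]).round(1),k.sum(),"px max",np.percentile(px[k],99.5).round(1),"py",np.percentile(py[k],[.3,99.7]).round(1))
c,s,an=cv2.fitEllipse(cv2.convexHull(np.stack([px[k],py[k]],1).astype(np.float32))); print(c,s)
```

```text
[593.31147297  -9.09098479 193.83371466] [ 1.79937232e+02 -7.25142550e-02 -1.71964544e+02] -100.0698472643595
3156 (array([520.7,  13.5]), array([66.6, 66.2]), 7.9)
3252 (array([520.8,  13.7]), array([48.4, 48.3]), 7.4)
8681 (array([520.4,  13.3]), array([116. , 116.2]), 7.8)
2 342 px [19.5 19.9 20.1] py [-19.7  22.5]
12 857 px [19.7 20.1 20.2] py [-19.5  22.7]
24 1151 px [19.6 20.  20.3] py [-20.7  23.2]
36 1610 px [18.4 19.5 19.9] py [-20.9  23.3]
cap top z [78.  79.4] 5427 px max 16.0 py [-17.1  19.8]
(3.7139296531677246, 1.0090603828430176) (24.87898063659668, 40.0172119140625)
```

>>> {"name": "jog_arm", "arguments": {"increments": [{"x":0.72,"y":0.31,"z":0,"wx":0,"wy":0,"wz":0,"grip":-1},{"x":1.44,"y":0.62,"z":0,"wx":0,"wy":0,"wz":0,"grip":-1},{"x":1.44,"y":0.62,"z":1,"wx":0,"wy":0,"wz":0,"grip":-1},{"x":1.44,"y":0.62,"z":1,"wx":0,"wy":0,"wz":0,"grip":-1},{"x":1.44,"y":0.62,"z":2,"wx":0,"wy":0,"wz":0,"grip":-1},{"x":0.72,"y":0.33,"z":2,"wx":0,"wy":0,"wz":0,"grip":-1},{"x":0,"y":0,"z":2,"wx":0,"wy":0,"wz":0,"grip":-1},{"x":0,"y":0,"z":1.5,"wx":0,"wy":0,"wz":0,"grip":-1},{"x":0,"y":0,"z":1,"wx":0,"wy":0,"wz":0,"grip":-1},{"x":0,"y":0,"z":0.5,"wx":0,"wy":0,"wz":0,"grip":-1}]}}

```text
time_s: 7.02
tcp_pos: [517.2, 10.7, 83.1]
tcp_rot: [180.0, -0.1, -172.1]
wrist_force: [-0.7, -0.4, -2.1]
gripper_width: 0.531
finger_force: 42.1
```

>>> {"name": "jog_arm", "arguments": {"increments": [{"x":0,"y":0,"z":0,"wx":0,"wy":0,"wz":0,"grip":-1},{"x":0,"y":0,"z":0,"wx":0,"wy":0,"wz":0,"grip":-1},{"x":0,"y":0,"z":0,"wx":0,"wy":0,"wz":0,"grip":-1},{"x":0,"y":0,"z":0,"wx":0,"wy":0,"wz":0,"grip":-1},{"x":0,"y":0,"z":0,"wx":0,"wy":0,"wz":0,"grip":-1},{"x":0,"y":0,"z":0,"wx":0,"wy":0,"wz":0,"grip":-1},{"x":0,"y":0,"z":0,"wx":0,"wy":0,"wz":0,"grip":-1},{"x":0,"y":0,"z":0,"wx":0,"wy":0,"wz":0,"grip":-1},{"x":0,"y":0,"z":0,"wx":0,"wy":0,"wz":0,"grip":-1},{"x":0,"y":0,"z":0,"wx":0,"wy":0,"wz":0,"grip":-1}]}}

```text
time_s: 7.85
tcp_pos: [518.4, 10.4, 84.3]
tcp_rot: [180.0, 0.0, -172.1]
wrist_force: [0.3, 0.2, -1.6]
gripper_width: 0.53
finger_force: 42.1
```

Run:
```python
from h import *
o=get_obs(); t=o["tcp_pos"]; r=o["tcp_rot"]; print(t,r,o["q"][5])
im=get_image("wrist"); np.savez("w5.npz",**im); P=cloud(im)
a=np.radians(r[2]); X=np.array([np.cos(a),np.sin(a)]); Y=np.array([np.sin(a),-np.cos(a)])
d=P[...,:2]-t[:2]; px,py=d@X,d@Y; z=P[...,2]-(t[2]-19); ok=im["range_z"]>0
hsv=cv2.cvtColor(im["frame"],cv2.COLOR_BGR2HSV)
b=(abs(px)<45)&(abs(py)<30)&(hsv[...,1]<90)&(hsv[...,2]>100)&ok
m=b&(z>8)&(z<40); print("bottle px",np.percentile(px[m],[50,95]).round(1),"py",np.percentile(py[m],[1,99]).round(1))
W=P[...,2]; m=(abs(px)<60)&(abs(py)<60)&(W>49)&(W<55)&(hsv[...,2]<90)&ok
q=np.stack([px[m],py[m]],1); print("rim px",np.percentile(q[:,0],[1,99]).round(1),"py",np.percentile(q[:,1],[1,99]).round(1),rectfit(q))
for n in("scene","side"):
    i2=get_image(n); cv2.imwrite(f"pics/{n}5.png",i2["frame"])
s=cv2.imread("pics/scene5.png"); w=im["frame"]
cv2.imwrite("pics/g.png",np.hstack([cv2.resize(w,(400,300)),cv2.resize(s[180:285,230:370],(400,300))]))
```

```text
[518.43204109  10.35790675  84.32300994] [ 1.79995938e+02  1.93057296e-03 -1.72085359e+02] -98.04713072442681
bottle px [19.6 20.1] py [-25.4  23.7]
rim px [-7.1 30.8] py [-30.3  34.6] (array([10.9,  2.1]), array([65.6, 40.9]), 89.9)
```

View pics/g.png

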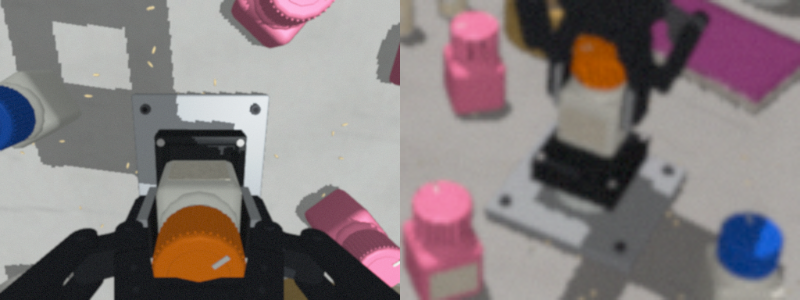

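The bottle hangs squarely above the nest (wrist view (200,200), scene view (590,150)). The remaining offset is about +0.6 mm in tool x and +1.0 mm in tool y. Correct that and descend.

>>> {"name": "jog_arm", "arguments": {"increments": [{"x":0.06,"y":0.1,"z":0,"wx":0,"wy":0,"wz":0,"grip":-1},{"x":0,"y":0,"z":0,"wx":0,"wy":0,"wz":0,"grip":-1},{"x":0,"y":0,"z":0.3,"wx":0,"wy":0,"wz":0,"grip":-1},{"x":0,"y":0,"z":0.3,"wx":0,"wy":0,"wz":0,"grip":-1},{"x":0,"y":0,"z":0.3,"wx":0,"wy":0,"wz":0,"grip":-1},{"x":0,"y":0,"z":0.2,"wx":0,"wy":0,"wz":0,"grip":-1},{"x":0,"y":0,"z":0.1,"wx":0,"wy":0,"wz":0,"grip":-1},{"x":0,"y":0,"z":0.1,"wx":0,"wy":0,"wz":0,"grip":-1},{"x":0,"y":0,"z":0.1,"wx":0,"wy":0,"wz":0,"grip":-1},{"x":0,"y":0,"z":0,"wx":0,"wy":0,"wz":0,"grip":-1}]}}

```text
time_s: 8.83
tcp_pos: [517.6, 11.3, 70.1]
tcp_rot: [180.0, -0.0, -172.1]
wrist_force: [0.2, -0.2, -2.7]
gripper_width: 0.531
finger_force: 42.1
```

>>> {"name": "jog_arm", "arguments": {"increments": [{"x":0,"y":0,"z":0.1,"wx":0,"wy":0,"wz":0,"grip":-1},{"x":0,"y":0,"z":0.1,"wx":0,"wy":0,"wz":0,"grip":-1},{"x":0,"y":0,"z":0.1,"wx":0,"wy":0,"wz":0,"grip":-1},{"x":0,"y":0,"z":0.1,"wx":0,"wy":0,"wz":0,"grip":-1},{"x":0,"y":0,"z":0.1,"wx":0,"wy":0,"wz":0,"grip":-1},{"x":0,"y":0,"z":0.1,"wx":0,"wy":0,"wz":0,"grip":-1},{"x":0,"y":0,"z":0,"wx":0,"wy":0,"wz":0,"grip":-1},{"x":0,"y":0,"z":0,"wx":0,"wy":0,"wz":0,"grip":-1},{"x":0,"y":0,"z":0,"wx":0,"wy":0,"wz":0,"grip":-1},{"x":0,"y":0,"z":0,"wx":0,"wy":0,"wz":0,"grip":-1}]}}

```text
time_s: 9.67
tcp_pos: [517.8, 11.3, 64.4]
tcp_rot: [180.0, 0.0, -172.1]
wrist_force: [0.1, -1.2, -3.1]
gripper_width: 0.531
finger_force: 42.1
```

Sliding in with no force. Next 5.5 mm to the floor.

>>> {"name": "jog_arm", "arguments": {"increments": [{"x":0,"y":0,"z":0.1,"wx":0,"wy":0,"wz":0,"grip":-1},{"x":0,"y":0,"z":0.1,"wx":0,"wy":0,"wz":0,"grip":-1},{"x":0,"y":0,"z":0.1,"wx":0,"wy":0,"wz":0,"grip":-1},{"x":0,"y":0,"z":0.1,"wx":0,"wy":0,"wz":0,"grip":-1},{"x":0,"y":0,"z":0.05,"wx":0,"wy":0,"wz":0,"grip":-1},{"x":0,"y":0,"z":0.05,"wx":0,"wy":0,"wz":0,"grip":-1},{"x":0,"y":0,"z":0.05,"wx":0,"wy":0,"wz":0,"grip":-1},{"x":0,"y":0,"z":0,"wx":0,"wy":0,"wz":0,"grip":-1},{"x":0,"y":0,"z":0,"wx":0,"wy":0,"wz":0,"grip":-1},{"x":0,"y":0,"z":0,"wx":0,"wy":0,"wz":0,"grip":-1}]}}

```text
time_s: 10.5
tcp_pos: [517.7, 11.3, 59.0]
tcp_rot: [180.0, 0.0, -172.1]
wrist_force: [-1.7, 0.4, 0.3]
gripper_width: 0.531
finger_force: 42.2
```

>>> {"name": "jog_arm", "arguments": {"increments": [{"x":0,"y":0,"z":0.03,"wx":0,"wy":0,"wz":0,"grip":-1},{"x":0,"y":0,"z":0.02,"wx":0,"wy":0,"wz":0,"grip":0.1},{"x":0,"y":0,"z":0,"wx":0,"wy":0,"wz":0,"grip":0.2},{"x":0,"y":0,"z":0,"wx":0,"wy":0,"wz":0,"grip":0.3},{"x":0,"y":0,"z":0,"wx":0,"wy":0,"wz":0,"grip":0.5},{"x":0,"y":0,"z":0,"wx":0,"wy":0,"wz":0,"grip":0.8},{"x":0,"y":0,"z":0,"wx":0,"wy":0,"wz":0,"grip":1},{"x":0,"y":0,"z":0,"wx":0,"wy":0,"wz":0,"grip":1},{"x":0,"y":0,"z":0,"wx":0,"wy":0,"wz":0,"grip":1},{"x":0,"y":0,"z":0,"wx":0,"wy":0,"wz":0,"grip":1}]}}

```text
time_s: 11.33
tcp_pos: [517.7, 11.3, 58.3]
tcp_rot: [180.0, 0.0, -172.1]
wrist_force: [0.2, -0.9, 1.1]
gripper_width: 1.004
finger_force: 0.0
```

>>> {"name": "jog_arm", "arguments": {"increments": [{"x":0,"y":0,"z":-0.5,"wx":0,"wy":0,"wz":0,"grip":1},{"x":0,"y":0,"z":-0.5,"wx":0,"wy":0,"wz":0,"grip":1},{"x":0,"y":0,"z":-1,"wx":0,"wy":0,"wz":0,"grip":1},{"x":0,"y":0,"z":-1,"wx":0,"wy":0,"wz":0,"grip":1},{"x":0,"y":0,"z":-2,"wx":0,"wy":0,"wz":0,"grip":1},{"x":0,"y":0,"z":-2,"wx":0,"wy":0,"wz":0,"grip":1},{"x":0,"y":0,"z":-2,"wx":0,"wy":0,"wz":0,"grip":1},{"x":0,"y":0,"z":-1,"wx":0,"wy":0,"wz":0,"grip":1},{"x":0,"y":0,"z":0,"wx":0,"wy":0,"wz":0,"grip":1},{"x":0,"y":0,"z":0,"wx":0,"wy":0,"wz":0,"grip":1}]}}

```text
time_s: 12.17
tcp_pos: [517.8, 11.3, 158.8]
tcp_rot: [-180.0, 0.1, -172.1]
wrist_force: [1.4, 0.1, 0.2]
gripper_width: 0.999
finger_force: 0.0
```

Run:
```python
from h import *
o=get_obs(); t=o["tcp_pos"]; r=o["tcp_rot"]; print(t,r,o["q"].round(1))
s=get_image("scene"); P=cloud(s); hsv=cv2.cvtColor(s["frame"],cv2.COLOR_BGR2HSV)
w=get_image("wrist")
for im in(s,w):
    P=cloud(im); hsv=cv2.cvtColor(im["frame"],cv2.COLOR_BGR2HSV)
    m=(hsv[...,0]<20)&(hsv[...,1]>180)&(np.hypot(P[...,0]-519,P[...,1]-12)<35)&(im["range_z"]>0)
    q=P[m]; k=q[q[:,2]>np.percentile(q[:,2],90)-4]; print(len(q),np.percentile(q[:,2],[50,95]),(np.percentile(k,1,axis=0)+np.percentile(k,99,axis=0))/2,np.ptp(k,0))
cv2.imwrite("pics/i.png",np.hstack([cv2.resize(w["frame"],(400,300)),cv2.resize(s["frame"][180:285,230:370],(400,300))]))
```

```text
[517.77120314  11.28597938 158.81402014] [-1.79994597e+02  7.53880857e-02 -1.72082122e+02] [ -0.   16.6 103.4   0.   59.9 -97.9]
287 [117.56182683 120.58089528] [517.85478903  10.01448339 118.8435743 ] [34.91891282 33.2161566   5.49981863]
3138 [118.14655553 119.4113073 ] [519.72192181  12.85396646 117.76262341] [ 37.53575469  38.20885521 118.85318005]
```

View pics/i.png

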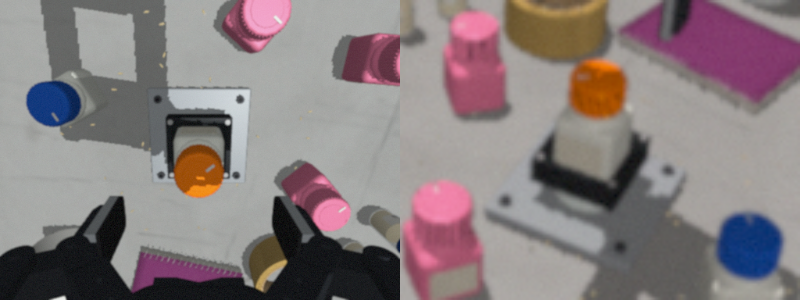

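The bottle stands fully home, wrist view (200,165), and the cap top at about 119.4 mm is roughly 2.4 mm open. Now turn the wrist anticlockwise to wind up for one long stroke, and remeasure the cap axis from the new yaw.

>>> {"name": "jog_arm", "arguments": {"increments": [{"x":0,"y":0,"z":0,"wx":0,"wy":0,"wz":-0.07,"grip":1},{"x":0,"y":0,"z":0,"wx":0,"wy":0,"wz":-0.07,"grip":1},{"x":0,"y":0,"z":0,"wx":0,"wy":0,"wz":-0.07,"grip":1},{"x":0,"y":0,"z":0,"wx":0,"wy":0,"wz":-0.07,"grip":1},{"x":0,"y":0,"z":0,"wx":0,"wy":0,"wz":-0.07,"grip":1},{"x":0,"y":0,"z":0,"wx":0,"wy":0,"wz":-0.07,"grip":1},{"x":0,"y":0,"z":0,"wx":0,"wy":0,"wz":-0.07,"grip":1},{"x":0,"y":0,"z":0,"wx":0,"wy":0,"wz":-0.07,"grip":1},{"x":0,"y":0,"z":0,"wx":0,"wy":0,"wz":-0.07,"grip":1},{"x":0,"y":0,"z":0,"wx":0,"wy":0,"wz":-0.07,"grip":1}]}}

```text
time_s: 13.1
tcp_pos: [516.9, 11.3, 156.8]
tcp_rot: [179.9, -0.1, -131.8]
wrist_force: [0.5, -0.2, -0.4]
gripper_width: 1.001
finger_force: 0.0
```

>>> {"name": "jog_arm", "arguments": {"increments": [{"x":0,"y":0,"z":0,"wx":0,"wy":0,"wz":0,"grip":1},{"x":0,"y":0,"z":0,"wx":0,"wy":0,"wz":0,"grip":1},{"x":0,"y":0,"z":0,"wx":0,"wy":0,"wz":0,"grip":1},{"x":0,"y":0,"z":0,"wx":0,"wy":0,"wz":0,"grip":1},{"x":0,"y":0,"z":0,"wx":0,"wy":0,"wz":0,"grip":1},{"x":0,"y":0,"z":0,"wx":0,"wy":0,"wz":0,"grip":1},{"x":0,"y":0,"z":0,"wx":0,"wy":0,"wz":0,"grip":1},{"x":0,"y":0,"z":0,"wx":0,"wy":0,"wz":0,"grip":1},{"x":0,"y":0,"z":0,"wx":0,"wy":0,"wz":0,"grip":1},{"x":0,"y":0,"z":0,"wx":0,"wy":0,"wz":0,"grip":1}]}}

```text
time_s: 13.93
tcp_pos: [517.7, 11.3, 158.3]
tcp_rot: [-180.0, 0.0, -132.0]
wrist_force: [-0.2, 0.3, 0.1]
gripper_width: 1.001
finger_force: 0.0
```

```bash
cat > cap.py <<'E'
from h import *
def cap():
    o=get_obs(); t=o["tcp_pos"]; r=o["tcp_rot"]; im=get_image("wrist"); P=cloud(im); hsv=cv2.cvtColor(im["frame"],cv2.COLOR_BGR2HSV)
    m=(hsv[...,0]<20)&(hsv[...,1]>180)&(np.hypot(P[...,0]-519,P[...,1]-12)<35)&(P[...,2]>112)&(P[...,2]<125)
    q=P[m]; k=q[q[:,2]>np.median(q[:,2])-2]
    h=cv2.convexHull(k[:,:2].astype(np.float32))[:,0]; c,R=cv2.minEnclosingCircle(h)
    A=np.c_[2*h,np.ones(len(h))]; s=np.linalg.lstsq(A,(h**2).sum(1),rcond=None)[0]
    # white mark
    Z=(np.hypot(P[...,0]-c[0],P[...,1]-c[1])<16)&(P[...,2]>114)&(hsv[...,1]<120); w=P[Z]
    print("tcp",t.round(1),r.round(1),"q6",o["q"][5].round(1),"mom",o["moment"].round(2),"F",o["wrist_force"].round(1),"\ncap enc",np.round(c,1),round(R,1),"lsq",s[:2].round(1),"z",np.median(k[:,2]).round(1))
    if len(w)>5:
        d=w[:,:2].mean(0)-s[:2]; print("mark",len(w),np.degrees(np.arctan2(d[1],d[0])).round(1))
if __name__=="__main__": cap()
E
python3 cap.py
```

```text
tcp [517.7  11.3 158.3] [-180.    0. -132.] q6 -138.0 mom [ 0.   -0.01  0.05] F [-0.2  0.3  0.1] 
cap enc [520.1  12.4] 19.0 lsq [520.3  12.4] z 118.3
mark 2217 -133.2
```

>>> {"name": "jog_arm", "arguments": {"increments": [{"x":-0.23,"y":-0.1,"z":0,"wx":0,"wy":0,"wz":0,"grip":1},{"x":0,"y":0,"z":0.5,"wx":0,"wy":0,"wz":0,"grip":1},{"x":0,"y":0,"z":1,"wx":0,"wy":0,"wz":0,"grip":1},{"x":0,"y":0,"z":1,"wx":0,"wy":0,"wz":0,"grip":1},{"x":0,"y":0,"z":1,"wx":0,"wy":0,"wz":0,"grip":1},{"x":0,"y":0,"z":1,"wx":0,"wy":0,"wz":0,"grip":1},{"x":0,"y":0,"z":1,"wx":0,"wy":0,"wz":0,"grip":1},{"x":0,"y":0,"z":0.5,"wx":0,"wy":0,"wz":0,"grip":1},{"x":0,"y":0,"z":0.5,"wx":0,"wy":0,"wz":0,"grip":1},{"x":0,"y":0,"z":0,"wx":0,"wy":0,"wz":0,"grip":1}]}}

```text
time_s: 14.82
tcp_pos: [519.4, 12.3, 92.1]
tcp_rot: [179.9, -0.1, -132.0]
wrist_force: [-1.3, 0.6, 0.5]
gripper_width: 1.004
finger_force: 0.0
```

>>> {"name": "jog_arm", "arguments": {"increments": [{"x":0,"y":0,"z":0,"wx":0,"wy":0,"wz":0,"grip":0.3},{"x":0,"y":0,"z":0,"wx":0,"wy":0,"wz":0,"grip":0.2},{"x":0,"y":0,"z":0,"wx":0,"wy":0,"wz":0,"grip":0.1},{"x":0,"y":0,"z":0,"wx":0,"wy":0,"wz":0,"grip":0},{"x":0,"y":0,"z":0,"wx":0,"wy":0,"wz":0,"grip":-0.1},{"x":0,"y":0,"z":0,"wx":0,"wy":0,"wz":0,"grip":-0.3},{"x":0,"y":0,"z":0,"wx":0,"wy":0,"wz":0,"grip":-1},{"x":0,"y":0,"z":0,"wx":0,"wy":0,"wz":0,"grip":-1},{"x":0,"y":0,"z":0,"wx":0,"wy":0,"wz":0,"grip":-1},{"x":0,"y":0,"z":0,"wx":0,"wy":0,"wz":0,"grip":-1}], "force": 40}}

```text
time_s: 15.65
tcp_pos: [520.5, 12.2, 93.8]
tcp_rot: [-179.9, 0.0, -132.0]
wrist_force: [1.5, -2.1, 5.3]
gripper_width: 0.454
finger_force: 40.2
```

```bash
python3 cap.py
```

```text
tcp [520.5  12.2  93.8] [-179.9    0.  -132. ] q6 -137.9 mom [-0.19 -0.02  0.01] F [ 1.5 -2.1  5.3] 
cap enc [519.6  11.6] 20.2 lsq [520.1  12.2] z 118.1
mark 2741 -137.1
```

Gripped the cap. Turn clockwise, following the thread down.

>>> {"name": "jog_arm", "arguments": {"increments": [{"x":0,"y":0,"z":0.004,"wx":0,"wy":0,"wz":0.06,"grip":-1},{"x":0,"y":0,"z":0.004,"wx":0,"wy":0,"wz":0.06,"grip":-1},{"x":0,"y":0,"z":0.004,"wx":0,"wy":0,"wz":0.06,"grip":-1},{"x":0,"y":0,"z":0.004,"wx":0,"wy":0,"wz":0.06,"grip":-1},{"x":0,"y":0,"z":0.004,"wx":0,"wy":0,"wz":0.06,"grip":-1},{"x":0,"y":0,"z":0.004,"wx":0,"wy":0,"wz":0.06,"grip":-1},{"x":0,"y":0,"z":0.004,"wx":0,"wy":0,"wz":0.06,"grip":-1},{"x":0,"y":0,"z":0.004,"wx":0,"wy":0,"wz":0.06,"grip":-1},{"x":0,"y":0,"z":0.004,"wx":0,"wy":0,"wz":0.06,"grip":-1},{"x":0,"y":0,"z":0.004,"wx":0,"wy":0,"wz":0.06,"grip":-1}]}}

```text
time_s: 16.53
tcp_pos: [520.3, 12.2, 93.3]
tcp_rot: [-180.0, 0.0, -166.5]
wrist_force: [0.6, -1.7, 6.1]
gripper_width: 0.455
finger_force: 40.4
```

```bash
python3 cap.py
```

```text
tcp [520.3  12.2  93.3] [-180.     0.  -166.5] q6 -103.4 mom [-0.18  0.03  0.12] F [ 0.6 -1.7  6.1] 
cap enc [519.6  13.1] 20.1 lsq [519.2  13.1] z 117.8
mark 2729 -170.2
```

>>> {"name": "jog_arm", "arguments": {"increments": [{"x":0,"y":0,"z":0.004,"wx":0,"wy":0,"wz":0.06,"grip":-1},{"x":0,"y":0,"z":0.004,"wx":0,"wy":0,"wz":0.06,"grip":-1},{"x":0,"y":0,"z":0.004,"wx":0,"wy":0,"wz":0.06,"grip":-1},{"x":0,"y":0,"z":0.004,"wx":0,"wy":0,"wz":0.06,"grip":-1},{"x":0,"y":0,"z":0.004,"wx":0,"wy":0,"wz":0.06,"grip":-1},{"x":0,"y":0,"z":0.004,"wx":0,"wy":0,"wz":0.06,"grip":-1},{"x":0,"y":0,"z":0.004,"wx":0,"wy":0,"wz":0.06,"grip":-1},{"x":0,"y":0,"z":0.004,"wx":0,"wy":0,"wz":0.06,"grip":-1},{"x":0,"y":0,"z":0.004,"wx":0,"wy":0,"wz":0.06,"grip":-1},{"x":0,"y":0,"z":0.004,"wx":0,"wy":0,"wz":0.06,"grip":-1}]}}

```text
time_s: 17.42
tcp_pos: [520.3, 12.0, 93.0]
tcp_rot: [-180.0, 0.1, 159.1]
wrist_force: [-0.2, -2.5, 5.7]
gripper_width: 0.457
finger_force: 40.4
```

>>> {"name": "jog_arm", "arguments": {"increments": [{"x":0,"y":0,"z":0.004,"wx":0,"wy":0,"wz":0.06,"grip":-1},{"x":0,"y":0,"z":0.004,"wx":0,"wy":0,"wz":0.06,"grip":-1},{"x":0,"y":0,"z":0.004,"wx":0,"wy":0,"wz":0.06,"grip":-1},{"x":0,"y":0,"z":0.004,"wx":0,"wy":0,"wz":0.06,"grip":-1},{"x":0,"y":0,"z":0.004,"wx":0,"wy":0,"wz":0.06,"grip":-1},{"x":0,"y":0,"z":0.004,"wx":0,"wy":0,"wz":0.06,"grip":-1},{"x":0,"y":0,"z":0.004,"wx":0,"wy":0,"wz":0.06,"grip":-1},{"x":0,"y":0,"z":0.004,"wx":0,"wy":0,"wz":0.06,"grip":-1},{"x":0,"y":0,"z":0.004,"wx":0,"wy":0,"wz":0.06,"grip":-1},{"x":0,"y":0,"z":0.004,"wx":0,"wy":0,"wz":0.06,"grip":-1}]}}

```text
time_s: 18.25
tcp_pos: [520.2, 11.8, 92.6]
tcp_rot: [-180.0, 0.1, 124.8]
wrist_force: [-0.9, -2.4, 7.6]
gripper_width: 0.456
finger_force: 40.4
```

```bash
python3 cap.py
```

```text
tcp [520.2  11.8  92.6] [-1.800e+02  1.000e-01  1.248e+02] q6 -34.7 mom [-0.49  0.07  0.09] F [-0.9 -2.4  7.6] 
cap enc [520.7  13.4] 20.6 lsq [519.7  14.7] z 117.2
mark 2544 120.8
```

>>> {"name": "jog_arm", "arguments": {"increments": [{"x":0,"y":0,"z":0.003,"wx":0,"wy":0,"wz":0.04,"grip":-1},{"x":0,"y":0,"z":0.003,"wx":0,"wy":0,"wz":0.04,"grip":-1},{"x":0,"y":0,"z":0.003,"wx":0,"wy":0,"wz":0.04,"grip":-1},{"x":0,"y":0,"z":0.003,"wx":0,"wy":0,"wz":0.04,"grip":-1},{"x":0,"y":0,"z":0.003,"wx":0,"wy":0,"wz":0.04,"grip":-1},{"x":0,"y":0,"z":0.003,"wx":0,"wy":0,"wz":0.04,"grip":-1},{"x":0,"y":0,"z":0.003,"wx":0,"wy":0,"wz":0.04,"grip":-1},{"x":0,"y":0,"z":0.003,"wx":0,"wy":0,"wz":0.04,"grip":-1},{"x":0,"y":0,"z":0.003,"wx":0,"wy":0,"wz":0.04,"grip":-1},{"x":0,"y":0,"z":0.003,"wx":0,"wy":0,"wz":0.04,"grip":-1}]}}

```text
time_s: 19.13
tcp_pos: [520.0, 11.8, 92.3]
tcp_rot: [180.0, 0.1, 101.9]
wrist_force: [-0.9, -3.3, 7.4]
gripper_width: 0.457
finger_force: 40.6
```

```bash
python3 cap.py
```

```text
tcp [520.   11.8  92.3] [1.800e+02 1.000e-01 1.019e+02] q6 -11.8 mom [-0.56  0.13  0.08] F [-0.9 -3.3  7.4] 
cap enc [520.2  14.1] 20.0 lsq [520.3  14.5] z 116.9
mark 2561 99.7
```

>>> {"name": "jog_arm", "arguments": {"increments": [{"x":0,"y":0,"z":0.003,"wx":0,"wy":0,"wz":0.04,"grip":-1},{"x":0,"y":0,"z":0.003,"wx":0,"wy":0,"wz":0.04,"grip":-1},{"x":0,"y":0,"z":0.003,"wx":0,"wy":0,"wz":0.04,"grip":-1},{"x":0,"y":0,"z":0.003,"wx":0,"wy":0,"wz":0.04,"grip":-1},{"x":0,"y":0,"z":0.003,"wx":0,"wy":0,"wz":0.04,"grip":-1},{"x":0,"y":0,"z":0.003,"wx":0,"wy":0,"wz":0.04,"grip":-1},{"x":0,"y":0,"z":0.003,"wx":0,"wy":0,"wz":0.04,"grip":-1},{"x":0,"y":0,"z":0.003,"wx":0,"wy":0,"wz":0.04,"grip":-1},{"x":0,"y":0,"z":0.003,"wx":0,"wy":0,"wz":0.04,"grip":-1},{"x":0,"y":0,"z":0.003,"wx":0,"wy":0,"wz":0.04,"grip":-1}]}}

```text
time_s: 20.02
tcp_pos: [520.5, 13.5, 92.1]
tcp_rot: [179.9, -0.1, 79.1]
wrist_force: [1.4, 7.7, 6.6]
gripper_width: 0.456
finger_force: 40.9
```

```bash
python3 cap.py
```

```text
tcp [520.5  13.5  92.1] [ 1.799e+02 -1.000e-01  7.910e+01] q6 11.0 mom [ 1.35 -0.21  0.96] F [1.4 7.7 6.6] 
cap enc [520.8  14.9] 20.3 lsq [520.7  14.1] z 116.9
mark 2445 77.2
```

The moment jumped to about 1 N m, which is probably the stop. A small further turn will confirm it.

>>> {"name": "jog_arm", "arguments": {"increments": [{"x":0,"y":0,"z":0,"wx":0,"wy":0,"wz":0.015,"grip":-1},{"x":0,"y":0,"z":0,"wx":0,"wy":0,"wz":0.015,"grip":-1},{"x":0,"y":0,"z":0,"wx":0,"wy":0,"wz":0.01,"grip":-1},{"x":0,"y":0,"z":0,"wx":0,"wy":0,"wz":0,"grip":-1},{"x":0,"y":0,"z":0,"wx":0,"wy":0,"wz":0,"grip":-1},{"x":0,"y":0,"z":0,"wx":0,"wy":0,"wz":0,"grip":-1},{"x":0,"y":0,"z":0,"wx":0,"wy":0,"wz":0,"grip":-1},{"x":0,"y":0,"z":0,"wx":0,"wy":0,"wz":0,"grip":-1},{"x":0,"y":0,"z":0,"wx":0,"wy":0,"wz":0,"grip":-1},{"x":0,"y":0,"z":0,"wx":0,"wy":0,"wz":0,"grip":-1}]}}

```text
time_s: 20.9
tcp_pos: [520.7, 13.9, 92.2]
tcp_rot: [179.9, -0.1, 77.0]
wrist_force: [0.4, 5.7, 6.4]
gripper_width: 0.456
finger_force: 40.8
```

```bash
python3 cap.py
```

```text
tcp [520.7  13.9  92.2] [ 1.799e+02 -1.000e-01  7.700e+01] q6 13.1 mom [ 0.93 -0.16  1.12] F [0.4 5.7 6.4] 
cap enc [521.2  14.3] 20.1 lsq [521.   13.7] z 117.0
mark 2271 74.0
```

>>> {"name": "jog_arm", "arguments": {"increments": [{"x":0,"y":0,"z":0,"wx":0,"wy":0,"wz":0.02,"grip":-1},{"x":0,"y":0,"z":0,"wx":0,"wy":0,"wz":0.02,"grip":-1},{"x":0,"y":0,"z":0,"wx":0,"wy":0,"wz":0.02,"grip":-1},{"x":0,"y":0,"z":0,"wx":0,"wy":0,"wz":0.02,"grip":-1},{"x":0,"y":0,"z":0,"wx":0,"wy":0,"wz":0,"grip":-1},{"x":0,"y":0,"z":0,"wx":0,"wy":0,"wz":0,"grip":-1},{"x":0,"y":0,"z":0,"wx":0,"wy":0,"wz":0,"grip":-1},{"x":0,"y":0,"z":0,"wx":0,"wy":0,"wz":0,"grip":-1},{"x":0,"y":0,"z":0,"wx":0,"wy":0,"wz":0,"grip":-1},{"x":0,"y":0,"z":0,"wx":0,"wy":0,"wz":0,"grip":-1}]}}

```text
time_s: 21.78
tcp_pos: [521.0, 13.8, 92.2]
tcp_rot: [179.9, -0.1, 72.4]
wrist_force: [0.5, 4.3, 5.7]
gripper_width: 0.451
finger_force: 40.9
```

```bash
python3 cap.py
```

```text
tcp [521.   13.8  92.2] [ 1.799e+02 -1.000e-01  7.240e+01] q6 17.7 mom [ 0.92 -0.14  1.08] F [0.5 4.3 5.7] 
cap enc [520.9  14. ] 20.3 lsq [520.9  13.6] z 117.1
mark 2156 69.9
```

```bash
cat > mark.py <<'E'
from h import *
o=get_obs(); im=get_image("wrist"); P=cloud(im); hsv=cv2.cvtColor(im["frame"],cv2.COLOR_BGR2HSV)
H,S,V=[hsv[...,i].astype(int) for i in range(3)]
org=(H<22)&(S>150)&(np.hypot(P[...,0]-520,P[...,1]-13)<24)&(abs(P[...,2]-118)<3)
c=cv2.minEnclosingCircle(P[org][:,:2].astype(np.float32))[0]
w=(S<110)&(V>110)&(np.hypot(P[...,0]-c[0],P[...,1]-c[1])<18)&(abs(P[...,2]-118)<3)
n,l,st,ce=cv2.connectedComponentsWithStats(w.astype(np.uint8))
print("yaw",o["tcp_rot"][2].round(1),"c",np.round(c,1),"mom",o["moment"].round(2),"F",o["wrist_force"].round(1))
for k in range(1,n):
    if st[k,4]>15:
        d=P[l==k][:,:2].mean(0)-c; print(st[k,4],ce[k].round(),"r",np.hypot(*d).round(1),"ang",np.degrees(np.arctan2(d[1],d[0])).round(1))
np.savez("wm.npz",**im)
E
python3 mark.py
```

```text
yaw 72.4 c [521.1  14. ] mom [ 0.93 -0.17  1.05] F [1.  5.  6.3]
100 [280. 282.] r 11.0 ang -5.9
```

>>> {"name": "jog_arm", "arguments": {"increments": [{"x":0,"y":0,"z":0,"wx":0,"wy":0,"wz":0.03,"grip":-1},{"x":0,"y":0,"z":0,"wx":0,"wy":0,"wz":0.03,"grip":-1},{"x":0,"y":0,"z":0,"wx":0,"wy":0,"wz":0.03,"grip":-1},{"x":0,"y":0,"z":0,"wx":0,"wy":0,"wz":0.03,"grip":-1},{"x":0,"y":0,"z":0,"wx":0,"wy":0,"wz":0,"grip":-1},{"x":0,"y":0,"z":0,"wx":0,"wy":0,"wz":0,"grip":-1},{"x":0,"y":0,"z":0,"wx":0,"wy":0,"wz":0,"grip":-1},{"x":0,"y":0,"z":0,"wx":0,"wy":0,"wz":0,"grip":-1},{"x":0,"y":0,"z":0,"wx":0,"wy":0,"wz":0,"grip":-1},{"x":0,"y":0,"z":0,"wx":0,"wy":0,"wz":0,"grip":-1}]}}

```text
time_s: 22.72
tcp_pos: [521.7, 14.0, 92.4]
tcp_rot: [179.8, -0.2, 65.5]
wrist_force: [2.7, 6.7, 5.2]
gripper_width: 0.451
finger_force: 41.1
```

```bash
python3 mark.py
```

```text
yaw 65.5 c [521.6  13. ] mom [ 0.97 -0.31  0.97] F [2.7 6.7 5.2]
98 [279. 282.] r 10.4 ang -6.4
```

The tool turned 7° while the mark held at about -6°, so the cap is bottomed out. Now back off.

>>> {"name": "jog_arm", "arguments": {"increments": [{"x":0,"y":0,"z":-0.005,"wx":0,"wy":0,"wz":-0.08,"grip":-1},{"x":0,"y":0,"z":-0.005,"wx":0,"wy":0,"wz":-0.08,"grip":-1},{"x":0,"y":0,"z":-0.005,"wx":0,"wy":0,"wz":-0.08,"grip":-1},{"x":0,"y":0,"z":-0.005,"wx":0,"wy":0,"wz":-0.08,"grip":-1},{"x":0,"y":0,"z":-0.005,"wx":0,"wy":0,"wz":-0.08,"grip":-1},{"x":0,"y":0,"z":-0.005,"wx":0,"wy":0,"wz":-0.08,"grip":-1},{"x":0,"y":0,"z":-0.005,"wx":0,"wy":0,"wz":-0.08,"grip":-1},{"x":0,"y":0,"z":-0.005,"wx":0,"wy":0,"wz":-0.08,"grip":-1},{"x":0,"y":0,"z":-0.005,"wx":0,"wy":0,"wz":-0.08,"grip":-1},{"x":0,"y":0,"z":-0.005,"wx":0,"wy":0,"wz":-0.08,"grip":-1}]}}

```text
time_s: 23.6
tcp_pos: [518.4, 13.7, 92.5]
tcp_rot: [-179.9, -0.2, 111.3]
wrist_force: [-4.4, 4.1, 10.4]
gripper_width: 0.458
finger_force: 41.5
```

>>> {"name": "jog_arm", "arguments": {"increments": [{"x":0,"y":0,"z":-0.005,"wx":0,"wy":0,"wz":-0.1,"grip":-1},{"x":0,"y":0,"z":-0.005,"wx":0,"wy":0,"wz":-0.1,"grip":-1},{"x":0,"y":0,"z":-0.005,"wx":0,"wy":0,"wz":-0.1,"grip":-1},{"x":0,"y":0,"z":-0.005,"wx":0,"wy":0,"wz":-0.1,"grip":-1},{"x":0,"y":0,"z":-0.005,"wx":0,"wy":0,"wz":-0.1,"grip":-1},{"x":0,"y":0,"z":-0.005,"wx":0,"wy":0,"wz":-0.1,"grip":-1},{"x":0,"y":0,"z":-0.005,"wx":0,"wy":0,"wz":-0.1,"grip":-1},{"x":0,"y":0,"z":-0.005,"wx":0,"wy":0,"wz":-0.1,"grip":-1},{"x":0,"y":0,"z":0,"wx":0,"wy":0,"wz":-0.04,"grip":-1},{"x":0,"y":0,"z":0,"wx":0,"wy":0,"wz":0,"grip":-1}]}}

```text
time_s: 24.43
tcp_pos: [517.2, 12.4, 93.1]
tcp_rot: [-179.9, -0.3, 159.3]
wrist_force: [-8.1, -0.7, 14.6]
gripper_width: 0.454
finger_force: 42.0
```

```bash
python3 mark.py
```

```text
yaw 159.3 c [519.6  13.7] mom [-0.15  1.25  0.01] F [-8.1 -0.7 14.6]
99 [279. 283.] r 10.1 ang 81.0
```

>>> {"name": "jog_arm", "arguments": {"increments": [{"x":-0.1,"y":0.03,"z":0,"wx":0,"wy":0,"wz":-0.04,"grip":-1},{"x":-0.1,"y":0.03,"z":-0.03,"wx":0,"wy":0,"wz":-0.04,"grip":-1},{"x":0,"y":0,"z":0,"wx":0,"wy":0,"wz":0,"grip":-1},{"x":0,"y":0,"z":0,"wx":0,"wy":0,"wz":0,"grip":-1},{"x":0,"y":0,"z":0,"wx":0,"wy":0,"wz":0,"grip":-1},{"x":0,"y":0,"z":0,"wx":0,"wy":0,"wz":0,"grip":-1},{"x":0,"y":0,"z":0,"wx":0,"wy":0,"wz":0,"grip":-1},{"x":0,"y":0,"z":0,"wx":0,"wy":0,"wz":0,"grip":-1},{"x":0,"y":0,"z":0,"wx":0,"wy":0,"wz":0,"grip":-1},{"x":0,"y":0,"z":0,"wx":0,"wy":0,"wz":0,"grip":-1}]}}

```text
time_s: 25.32
tcp_pos: [518.8, 12.3, 93.4]
tcp_rot: [-179.9, -0.4, 163.9]
wrist_force: [-9.4, -1.4, 15.8]
gripper_width: 0.455
finger_force: 42.4
```

```bash
python3 mark.py
python3 - <<'E'
from h import *
o=get_obs(); print(o["finger_force"],o["joint_vel"].round(2))
im=get_image("wrist"); P=cloud(im); s=get_image("scene")
cv2.imwrite("pics/z.png",np.hstack([cv2.resize(im["frame"],(400,300)),cv2.resize(s["frame"][150:290,200:387],(400,300))]))
E
```

```text
yaw 163.9 c [522.2  13. ] mom [-0.27  1.5  -0.  ] F [-9.4 -1.4 15.8]
98 [280. 284.] r 11.0 ang 90.5
42.354090213775635 [-0.08  0.05  0.14 -0.01  0.04 -0.11]
```

View pics/z.png

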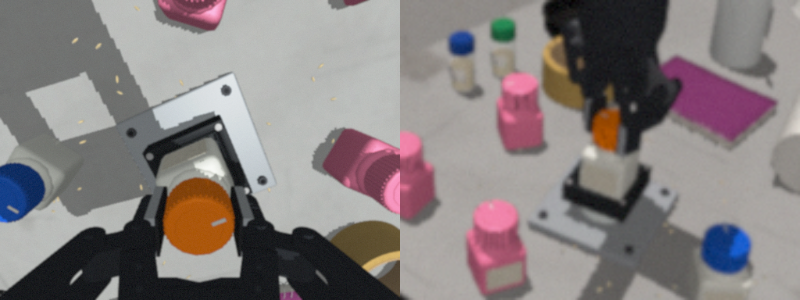

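The scene view shows the bottle in the nest and gripped, with the mark at about (218,222) in the wrist view. A side push of about 9 N remains, so I'll relieve it toward tool +x.

>>> {"name": "jog_arm", "arguments": {"increments": [{"x":0.1,"y":0,"z":-0.03,"wx":0,"wy":0,"wz":0,"grip":-1},{"x":0.1,"y":0,"z":0,"wx":0,"wy":0,"wz":0,"grip":-1},{"x":0.1,"y":0,"z":0,"wx":0,"wy":0,"wz":0,"grip":-1},{"x":0,"y":0,"z":0,"wx":0,"wy":0,"wz":0,"grip":-1},{"x":0,"y":0,"z":0,"wx":0,"wy":0,"wz":0,"grip":-1},{"x":0,"y":0,"z":0,"wx":0,"wy":0,"wz":0,"grip":-1},{"x":0,"y":0,"z":0,"wx":0,"wy":0,"wz":0,"grip":-1},{"x":0,"y":0,"z":0,"wx":0,"wy":0,"wz":0,"grip":-1},{"x":0,"y":0,"z":0,"wx":0,"wy":0,"wz":0,"grip":-1},{"x":0,"y":0,"z":0,"wx":0,"wy":0,"wz":0,"grip":-1}]}}

```text
time_s: 26.3
tcp_pos: [517.4, 12.5, 93.3]
tcp_rot: [-179.9, -0.2, 163.9]
wrist_force: [-3.7, -3.4, 8.6]
gripper_width: 0.455
finger_force: 41.9
```

```bash
python3 mark.py
python3 - <<'E'
from h import *
o=get_obs(); t=o["tcp_pos"]; print(t.round(1),o["tcp_rot"].round(2),o["joint_vel"].round(2))
im=get_image("wrist"); P=cloud(im); hsv=cv2.cvtColor(im["frame"],cv2.COLOR_BGR2HSV)
ok=(im["range_z"]>0)&(np.hypot(P[...,0]-520,P[...,1]-13)<40)
a=np.radians(7.8); U=np.array([np.cos(a),np.sin(a)]); u=(P[...,:2]-[520.7,13.3])@U; v=(P[...,:2]-[520.7,13.3])@[-U[1],U[0]]
b=ok&(hsv[...,1]<90)&(hsv[...,2]>100)&(abs(v)<14)&(u<-15)
for lo in(54,60,66,72,78):
    m=b&(P[...,2]>lo)&(P[...,2]<lo+6)
    if m.sum()>5: print(lo,m.sum(),np.percentile(u[m],[10,50]).round(2))
E
```

```text
yaw 163.9 c [521.1  13.1] mom [-0.59  0.71 -0.08] F [-3.7 -3.4  8.6]
97 [280. 283.] r 11.1 ang 92.8
[517.4  12.5  93.3] [-179.88   -0.19  163.88] [-0.08 -0.01 -0.08  0.02  0.   -0.09]
54 155 [-23.98 -23.73]
60 169 [-23.78 -23.5 ]
66 187 [-23.53 -23.26]
72 224 [-23.32 -23.02]
78 342 [-22.79 -22.21]
```

The bottle leans about 0.04 rad toward +x, so relieve further.

>>> {"name": "jog_arm", "arguments": {"increments": [{"x":0.1,"y":-0.05,"z":0,"wx":0,"wy":0,"wz":0,"grip":-1},{"x":0.1,"y":-0.05,"z":0,"wx":0,"wy":0,"wz":0,"grip":-1},{"x":0.05,"y":0,"z":0,"wx":0,"wy":0,"wz":0,"grip":-1},{"x":0,"y":0,"z":0,"wx":0,"wy":0,"wz":0,"grip":-1},{"x":0,"y":0,"z":0,"wx":0,"wy":0,"wz":0,"grip":-1},{"x":0,"y":0,"z":0,"wx":0,"wy":0,"wz":0,"grip":-1},{"x":0,"y":0,"z":0,"wx":0,"wy":0,"wz":0,"grip":-1},{"x":0,"y":0,"z":0,"wx":0,"wy":0,"wz":0,"grip":-1},{"x":0,"y":0,"z":0,"wx":0,"wy":0,"wz":0,"grip":-1},{"x":0,"y":0,"z":0,"wx":0,"wy":0,"wz":0,"grip":-1}]}}

```text
time_s: 27.23
tcp_pos: [516.3, 12.5, 93.2]
tcp_rot: [-180.0, -0.0, 163.9]
wrist_force: [-2.4, -2.7, 5.4]
gripper_width: 0.451
finger_force: 41.3
```

```bash
cat > tilt.py <<'E'
from h import *
o=get_obs(); t=o["tcp_pos"]; print(t.round(1),o["tcp_rot"].round(2),o["joint_vel"].round(2))
im=get_image("wrist"); P=cloud(im); hsv=cv2.cvtColor(im["frame"],cv2.COLOR_BGR2HSV)
ok=(im["range_z"]>0)&(np.hypot(P[...,0]-520,P[...,1]-13)<40)
a=np.radians(7.8); U=np.array([np.cos(a),np.sin(a)]); u=(P[...,:2]-[520.7,13.3])@U; v=(P[...,:2]-[520.7,13.3])@[-U[1],U[0]]
b=ok&(hsv[...,1]<90)&(hsv[...,2]>100)
m=b&(abs(v)<16)&(u<-20)&(P[...,2]>54)&(P[...,2]<82); print("front face du/dz, du/dv",np.linalg.lstsq(np.c_[P[...,2][m],v[m],np.ones(m.sum())],u[m],rcond=None)[0][:2].round(3),m.sum())
# cap top plane -> normal
c=(hsv[...,0]<22)&(hsv[...,1]>150)&(np.hypot(P[...,0]-520.5,P[...,1]-13)<15)&(abs(P[...,2]-118)<3)
print("cap top slope x,y",np.linalg.lstsq(np.c_[P[c][:,:2]-[520,13],np.ones(c.sum())],P[c][:,2],rcond=None)[0].round(3))
E
python3 mark.py; python3 tilt.py
```

```text
yaw 163.9 c [519.3  13.2] mom [-0.41  0.18 -0.03] F [-2.4 -2.7  5.4]
99 [279. 283.] r 11.0 ang 90.2
[516.3  12.5  93.1] [-1.7996e+02 -2.0000e-02  1.6387e+02] [ 0.02 -0.08 -0.03 -0.04 -0.05  0.01]
front face du/dz, du/dv [ 0.041 -0.006] 1048
cap top slope x,y [-1.40000e-02 -1.10000e-02  1.18373e+02]
```

Run:
```python
from h import *
def go(im,yaw,cx,cy,z0):
    P=cloud(im); hsv=cv2.cvtColor(im["frame"],cv2.COLOR_BGR2HSV)
    a=np.radians(yaw); X=np.array([np.cos(a),np.sin(a)]); Y=np.array([X[1],-X[0]])
    d=P[...,:2]-[cx,cy]; px,py=d@X,d@Y; z=P[...,2]-z0
    m=(hsv[...,1]<90)&(hsv[...,2]>100)&(im["range_z"]>0)&(abs(py)<15)&(px>14)&(px<30)&(z>15)&(z<40)
    s=np.linalg.lstsq(np.c_[z[m],py[m],np.ones(m.sum())],px[m],rcond=None)[0]
    c=(hsv[...,0]<22)&(hsv[...,1]>150)&(np.hypot(px,py)<17)&(abs(z-78.5)<3)
    t=np.linalg.lstsq(np.c_[px[c],py[c],np.ones(c.sum())],z[c],rcond=None)[0]
    print("face slope",s[:2].round(3),m.sum(),"cap slope tool axes",t.round(3),c.sum())
go(dict(np.load("w4.npz")),-172.0,593.3,-9.1,174.8)
go(dict(np.load("w5.npz")),-172.1,518.4,10.4,65.3)
go(get_image("wrist"),163.9,519.5,12.7,40)
go(get_image("wrist"),187.8,519.5,12.7,40)
```

```text
face slope [-0.015  0.   ] 1622 cap slope tool axes [-6.2000e-02  1.3000e-02  7.8521e+01] 5108
face slope [-0.017 -0.   ] 1618 cap slope tool axes [-6.2000e-02  1.6000e-02  7.8526e+01] 5107
face slope [-0.027  0.315] 846 cap slope tool axes [ 4.0000e-03 -9.0000e-03  7.8277e+01] 4269
face slope [-0.031  0.004] 818 cap slope tool axes [ 8.000e-03 -9.000e-03  7.828e+01] 4276
```

```bash
python3 -c "
from plant import manip,get_obs
print(get_obs()['finger_force'],manip.hand_in())"
```

```text
the job is handed in; nothing more can be done
41.33995592594147 None
```

I handed the job in, with no verdict returned: the orange-capped bottle is home in the nest, its cap was screwed to the stop and backed off about 93° (±3°), and the fingers still grip it at about 41 N, with a slight bottle lean of about 0.02 rad.

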